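# Swing a notched bar home in an inspection fixture

## Task

Take the long notched bar out of its cradle, lay it flat on the steel fixture plate with its notch against the round post and the rest of it slanting away on the open side, clear of the overhanging arm, and let go of it there. Then grip it again nearer its plain end and, keeping the notch against the post, swing it under the arm and past the spring catch until you feel it press lightly on the stop pin, pause there a moment, and let go so that it stays on the pin. Do not ram the pin, and leave the four dark steel blocks where they stand.

Things in the scene. Friction and masses are not known exactly. Their poses are not given: they have to be found in the camera images.
- fixture: Bright steel plate 220 x 335 mm, 10 mm thick, fixed. Origin on its underside below the centre of the bar's home place; z up; local y is the home line of the bar (to 2 degrees), from post to stop. The plate spans local x -150 to +70 and y -145 to +190 mm. The bar swings in from the open side, local -x. Its parts follow; their axes are the fixture's.
- post (a point): Axis of the pivot post, a round steel post of 16 mm diameter on the plate at fixture local (0, -119.3) mm, its top 45 mm above the table. The point is 22.5 mm above the table (the bar's mid-height when it lies on the plate).
- stop: Fixed block, 24 x 24 x 16 mm, of the adjustable stop, at fixture local (+52, +108) mm; origin under its centre, on the plate. It carries the stop pin, 10 mm diameter, top 40 mm above the table, on which the bar's side rests when home. The pin is clamped at a setting that is not given and differs each time: its axis at local x +13 to +27 mm, y +108 mm. Feel for it.
- arm (a point): Centre of the underside of the flat overhanging arm, 44 mm above the table. The arm spans fixture local x -25 to +50, y -25 to +25 mm, its top at 54 mm; below it a pillar stands at local x +27 to +50 mm. The bar lying on the plate (top at 35 mm) passes below the arm; fingers do not.
- home_end (a point): Where the centre of the bar's plain end lies when home with the stop pin at its middle setting: fixture local (0, +120) mm, 22.5 mm above the table. The true home lies up to 7.4 mm to either side (local x), by the pin's setting.
- catch (a joint): Travel (m) of the spring catch beyond the bar's plain end: a free-turning steel roller, 48 mm diameter, 11.5 to 33.5 mm above the table, free axis at fixture local (-26.5, +134) mm; 0 free, grows along local +y (2 N, plus 0.5 N per mm). The swinging bar's end presses it back 10 mm; past it, it bears on the bar's rear corner and keeps it on the pin. Housing at local y +171 to +187, 38 mm high.
- bar_mid (a point): Centre of the bar: plain aluminium, 240 mm long, 30 mm wide, 25 mm high, about 0.4 kg, the only long bar. x runs along the bar from notched to plain end, z up. The notched end has an upright V-notch (90 degrees, 12 mm deep, 24 mm wide at the mouth) in its end face, which seats on the post.
- bar_notch (a point): On the bar's centre line at mid-height, 119.3 mm from its centre towards the notched end: the point that coincides with the post's axis when the notch is seated on the post. Axes as the bar's.
- bar_end (a point): Centre of the bar's plain end face, 120 mm from its centre. Axes as the bar's.
- cradle: Fixed cradle of black plastic on a grey base 70 x 250 mm, 8 mm high; origin at the centre of its underside. The bar lies along local y, underside 20 mm above the table, between cheeks 35 mm apart (47 outside), tops at 46 mm, that cover its sides from 40 to 115 mm either side of the centre: only its middle 80 mm is open to fingers. The bar lifts straight up.
- block_a: Bystander: dark steel block 36 x 26 x 40 mm on the fixture plate's corner at the post end of the open side; origin at the centre of its underside.
- block_b: Bystander: dark steel block 34 x 50 x 30 mm behind the cradle; origin at the centre of its underside.
- block_c: Bystander: dark steel block 30 x 30 x 45 mm in front of the cradle; origin at the centre of its underside.
- block_d: Bystander: dark steel block 34 x 50 x 30 mm behind the fixture; origin at the centre of its underside.

How it is judged:
By the outcome, as a careful person would: the job done as asked, in the order asked, and still so for the second after the job is handed in, with the robot touching nothing.
It also fails if it takes over 64 s, if anything falls off the work surface, if the arm or the gripper's body presses on something with over 40 N, if the wrist force passes 120 N, or if a joint passes its speed limit or range.

## Robot

A 6-joint arm with a two-finger parallel gripper is mounted at the origin on the work surface. World frame = base frame: x ahead of the robot, y to its left, z up, the work surface at z = 0. Lengths are in m, angles in rad, forces in N, time in s.
With the tool pointing down it reaches from about 0.3 to 0.75 m from the base axis. Payload 8.5 kg.
Tool frame: the origin (TCP) lies on the centre line of the jaws, within the pads' length; the fingertips stand 17 mm ahead of it and the grasp point (between the pads) lies 2 mm behind it; z points along the fingers, y is the direction in which the jaws open and shut (so a half turn about z gives the same grasp; the last joint's range is limited). The gripper opens to 88 mm and grips with 3 to 60 N. Pads are 18 mm wide; open, the fingers measure 123 mm over their backs; the gripper's body (75 mm by 187 mm) begins 45 mm behind the grasp point.
Start: joints at [0.987, 0.381, 1.297, -0, 1.464, -0.215], TCP at [0.198, 0.513, 0.256] pointing down, gripper open.
Joint ranges: [-3.11, 3.11], [-0.89, 2.33], [0.22, 2.48], [-1.42, 4.56], [0.17, 2.85], [-2.88, 2.88]. Speed limits (rad/s): [2.39, 2.39, 3.14, 3.14, 3.14, 3.14].

## Interface

Orientations are given as a 3x3 rotation matrix whose columns are the frame's x, y, z axes.
In Python, from station import env, get_image gives the robot as it stands. Calls block until the motion is done:
- env.goto(position, orientation): joint-space move of the TCP to a pose.
- env.move_linear(position, attitude=None, speed=0.15, contact_N=None): straight line of the TCP; attitude=None keeps the orientation; speed is the mean speed in m/s. With contact_N (N) it stops when the force on the tool has changed by that much, and returns True; else False.
- env.goto_joints(angles): joint-space move.
- env.grip(opening, effort=None): finger opening in m; effort is the grip in N (None keeps the last); returns when the fingers have stopped.
- env.pause(seconds).
- env.ik(position, orientation): joint angles nearest the present ones, or None.
- env.get_state(): the state.
- get_image(name): name is "side" or "top"; returns a dict with "pixels" (420x560x3 uint8, blue, green, red), "intrinsics" (3x3 intrinsics, pixels), "extrinsics" (4x4, takes a point from camera to world coordinates). Camera axes: x right, y down, z forward; pixel columns grow to the right and rows downward; lengths in m; the calibration is good to about 2 mm. A picture is of the moment at which its call begins. There is no depth.
A pose or a line that the arm cannot do raises env.Unreachable and nothing moves.
- env.close_job(): hands the job in, once; it reports no verdict.
The state is a dict: "clock": time; "joint_positions": joint angles; "dq": joint speeds; "tau": joint torques, N m; "ee_pos": TCP position; "tcp_rot": TCP orientation; "wrist_force": force on the tool from outside, world axes, zero at the start; "ft_torque": the same for the moment, N m; "width": finger opening in m.
Only numpy, scipy, OpenCV 4.12 (cv2) and the standard library are available. Lean on these libraries where they do the work, as an engineer would, in place of code of your own. Each camera call takes 0.05 s, during which the arm holds its last target. There are 200 camera calls.

## Working session

There is one attempt and no reset: what is moved stays moved. The work goes in short steps, each a Python script; the robot and the scene stay as the last script left them, time stands still between calls to the robot, and variables do not carry over. Pictures are saved under pics/ and viewed, about 8 in all and at most 12, crops included, and the job is handed in when it is done.

```bash
ls; mkdir -p pics
python3 - <<'E'
from station import env,get_image
import cv2,numpy as np
for n in("top","side"):
    g=get_image(n); cv2.imwrite(f"pics/{n}0.png",g["pixels"]); print(n,np.round(g["intrinsics"],1).tolist(),np.round(g["extrinsics"],4).tolist())
    np.savez(f"{n}0.npz",**g)
print(env.get_state())
E
```

```text
pics
top [[447.5, 0.0, 283.4], [0.0, 447.5, 220.3], [0.0, 0.0, 1.0]] [[0.007, -0.9866, 0.1628, 0.376], [-0.9999, -0.0092, -0.0128, -0.001], [0.0141, -0.1627, -0.9866, 1.1346], [0.0, 0.0, 0.0, 1.0]]
side [[441.3, 0.0, 277.5], [0.0, 441.3, 212.5], [0.0, 0.0, 1.0]] [[0.9016, -0.2876, 0.3231, 0.237], [-0.4325, -0.6133, 0.661, -0.6446], [0.008, -0.7357, -0.6773, 0.7394], [0.0, 0.0, 0.0, 1.0]]
{'clock': 0.1, 'joint_positions': array([ 9.86725303e-01,  3.81130977e-01,  1.29811569e+00, -2.34282992e-05,
        1.46358275e+00, -2.15335730e-01]), 'dq': array([-0.00045965, -0.00058438, -0.00258125, -0.00046907,  0.0003763 ,
       -0.00043838]), 'tau': array([ 4.11442219e-03, -4.38649535e+01, -2.24911827e+01,  7.15087191e-02,
        3.41797562e-02, -8.55977305e-05]), 'ee_pos': array([0.19814651, 0.51284121, 0.2552216 ]), 'tcp_rot': array([[-9.32784766e-01,  3.60433269e-01, -6.62546603e-04],
       [ 3.60433797e-01,  9.32784212e-01, -1.04457885e-03],
       [ 2.41512042e-04, -1.21317143e-03, -9.99999235e-01]]), 'wrist_force': array([-0.12124062, -0.70712186, -0.68348524]), 'ft_torque': array([-0.03809784,  0.04295134, -0.00698808]), 'width': 0.08812005206233907}
```

View pics/top0.png

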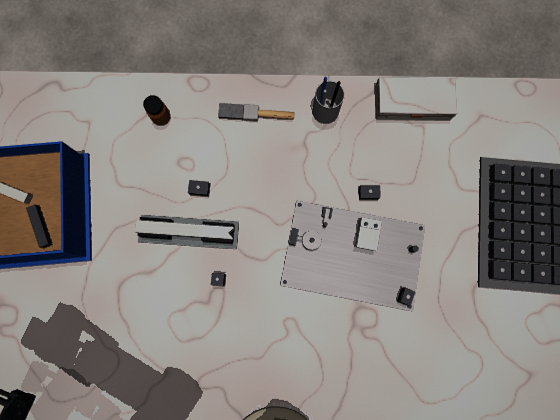

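View pics/side0.png

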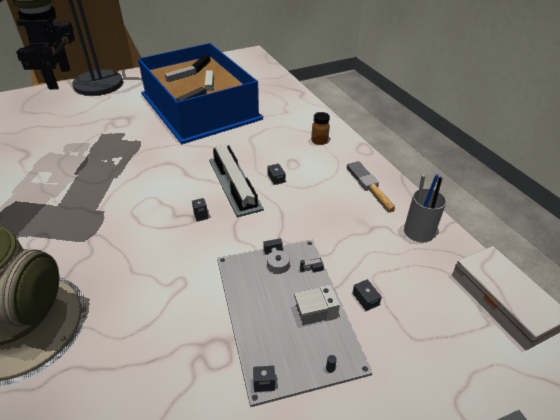

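The top view shows the bar in its cradle, about (138–235, 222–240) px, with the notch at the right end. The post is near (413,249), the arm (368,233), the roller (312,240) and the stop (327,213). Block_a is at (406,296). Next I measure.

```bash
cat > vis.py <<'E'
import numpy as np,cv2
def plane(g,uv,z):
    uv=np.atleast_2d(np.asarray(uv,float)); K,E=g["intrinsics"],g["extrinsics"]
    d=np.c_[uv,np.ones(len(uv))]@np.linalg.inv(K).T@E[:3,:3].T; o=E[:3,3]
    return (o+d*((z-o[2])/d[:,2])[:,None])[:,:2]
def proj(g,P):
    P=np.atleast_2d(P);E=g["extrinsics"]; c=(P-E[:3,3])@E[:3,:3]; c=c@g["intrinsics"].T; return c[:,:2]/c[:,2:]
def big(mask,n=1):
    c,_=cv2.findContours(mask,cv2.RETR_EXTERNAL,cv2.CHAIN_APPROX_NONE)
    return sorted(c,key=cv2.contourArea)[::-1][:n]
E
python3 - <<'E'
from vis import *
T=dict(np.load("top0.npz"));S=dict(np.load("side0.npz"))
out=[]
for nm,g,box,pts in(("top",T,(270,190,440,320),[(350,290),(300,270),(270,300),(250,250)]),("side",S,(205,230,380,400),[(260,330),(290,360),(200,330),(400,350)])):
    hsv=cv2.cvtColor(g["pixels"],cv2.COLOR_BGR2HSV)
    for p in pts: print(nm,p,g["pixels"][p[1],p[0]],hsv[p[1],p[0]])
a=T["pixels"][190:320,270:440]; b=T["pixels"][205:260,125:250]
A=cv2.resize(a,None,fx=3.5,fy=3.5,interpolation=cv2.INTER_CUBIC)
B=cv2.resize(b,None,fx=2.5,fy=2.5,interpolation=cv2.INTER_CUBIC)
s=cv2.resize(S["pixels"][230:400,205:385],None,fx=1,fy=1)
W=np.zeros((A.shape[0]+B.shape[0],A.shape[1],3),np.uint8);W[:A.shape[0]]=A;W[A.shape[0]:,:B.shape[1]]=B
cv2.imwrite("pics/crop1.png",W);print(W.shape)
for nm,g,c in(("top",T,(235,233)),("t",T,(190,229)),("t",T,(190,224)),("t",T,(190,236)),("t",T,(190,243))): print(c,g["pixels"][c[1],c[0]])
E
```

```text
top (350, 290) [153 152 158] [175  10 158]
top (300, 270) [157 156 162] [175   9 162]
top (270, 300) [164 169 169] [ 30   8 169]
top (250, 250) [157 162 169] [ 13  18 169]
side (260, 330) [156 156 160] [  0   6 160]
side (290, 360) [151 152 154] [ 10   5 154]
side (200, 330) [183 192 197] [ 19  18 197]
side (400, 350) [178 187 194] [ 17  21 194]
(593, 595, 3)
(235, 233) [98 98 94]
(190, 229) [168 170 169]
(190, 224) [171 174 173]
(190, 236) [39 41 42]
(190, 243) [100  99  97]
```

View pics/crop1.png

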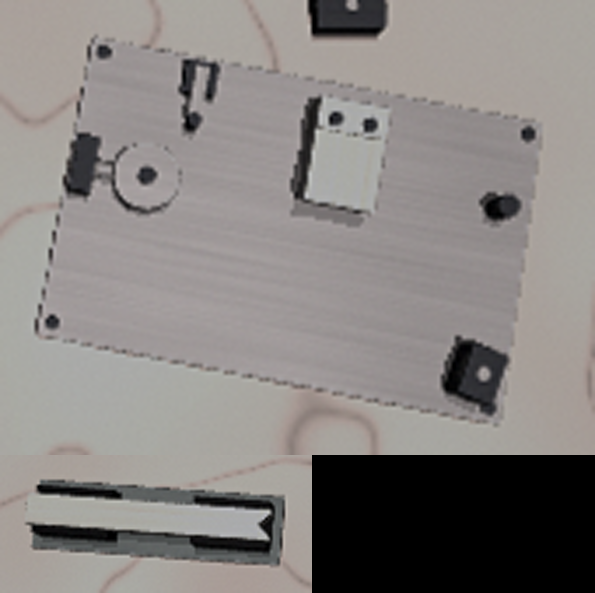

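The crop shows the plate corners, the post top at about (415.4,248.3) px and the roller at (311.7,240). The bar's notch faces the fixture. I'll do a rigid fit from both views and check it with an overlay.

```bash
cat > fit.py <<'E'
from vis import *
from scipy.optimize import least_squares
T=dict(np.load("top0.npz"));S=dict(np.load("side0.npz"))
def c(x,y): return (x/3.5+270-.36,y/3.5+190-.36)
obs=[((-150,190,10),c(38,335)),((70,190,10),c(92,38)),((70,-145,10),c(541,122)),((-150,-145,10),c(500,424)),
     ((0,-119.3,45),c(509,204)),((-26.5,134,33.5),c(146,176)),((-25,25,54),c(307,205)),((-25,-25,54),c(373,212)),((50,-25,54),c(389,108))]
L=np.array([o[0] for o in obs])/1e3
W=np.array([plane(T,u,l[2])[0] for (_,u),l in zip(obs,L)])
def xf(p,l): R=np.array([[np.cos(p[2]),-np.sin(p[2])],[np.sin(p[2]),np.cos(p[2])]]); return l[...,:2]@R.T+p[:2]
r=least_squares(lambda p:(xf(p,L)-W).ravel(),[.45,-.15,0],loss="soft_l1",f_scale=.002)
print("fixture",r.x,np.degrees(r.x[2])); print(np.round((xf(r.x,L)-W)*1e3,1).tolist())
np.save("fix.npy",r.x)
E
python3 - <<'E'
from fit import *
p=r.x
# bar top: bright, in cradle window
g=cv2.cvtColor(T["pixels"],cv2.COLOR_BGR2GRAY)
m=np.zeros_like(g); m[212:250,128:240]=(g[212:250,128:240]>140)*255
# cradle base polygon limits: erase table by requiring connected comp near bar centre after masking the cradle hull
n,lab,st,_=cv2.connectedComponentsWithStats(m,connectivity=4); print(st[lab[229,190]])
# edges of bar along columns: subpixel half-level crossings at z=.045
def cross(col):
    v=g[:,col].astype(float); k=229+int((col-190)*.06); o=[]
    for s in(-1,1):
        i=k
        while v[i]>120: i+=s
        o.append(i-s*(120-v[i])/(v[i-s]-v[i]))
    return o
cols=[c_ for c_ in list(range(146,172))+list(range(206,228))]
up=[];lo=[]
for q in cols:
    a,b=cross(q); up.append((q,a));lo.append((q,b))
U=plane(T,up,.045);Lo=plane(T,lo,.045)
for E_ in(U,Lo):
    k=np.polyfit(E_[:,1],E_[:,0],1); print("edge slope",k, "resid mm",np.std(E_[:,0]-np.polyval(k,E_[:,1]))*1e3)
# side-view overlay
im=S["pixels"].copy(); f=3
def poly(im,g,l,col,frame=p):
    l=np.array(l)/1e3; w=np.c_[xf(frame,l),l[:,2]]; u=(proj(g,w)); return u
crop=(200,225,390,405)
I=cv2.resize(im[crop[1]:crop[3],crop[0]:crop[2]],None,fx=3.2,fy=3.2,interpolation=cv2.INTER_CUBIC)
def dr(l,col,closed=True):
    u=((poly(im,S,l,col)-np.array(crop[:2])+.5)*3.2).astype(int); cv2.polylines(I,[u.reshape(-1,1,2)],closed,col,1)
a=np.linspace(0,2*np.pi,30)
dr([(-150,190,10),(70,190,10),(70,-145,10),(-150,-145,10)],(0,0,255))
dr([(8*np.cos(t),-119.3+8*np.sin(t),45) for t in a],(0,255,0)); dr([(-26.5+24*np.cos(t),134+24*np.sin(t),33.5) for t in a],(0,255,0))
dr([(-25,25,54),(-25,-25,54),(50,-25,54),(50,25,54)],(255,0,0))
cv2.imwrite("pics/ov1.png",I)
E
```

```text
fixture [ 0.51104267 -0.22145588 -0.17820174] -10.210207535727319
[[-0.5, 1.6], [0.2, 0.5], [0.1, -1.1], [0.1, -0.9], [-0.3, -0.2], [-0.4, 0.0], [3.5, 2.7], [-0.8, -0.7], [-0.3, -0.8]]
[ 128  212  112   38 2466]
edge slope [0.06354462 0.53152212] resid mm 0.38316019058005957
edge slope [0.06334972 0.5026699 ] resid mm 0.40929062087826856
```

View pics/ov1.png

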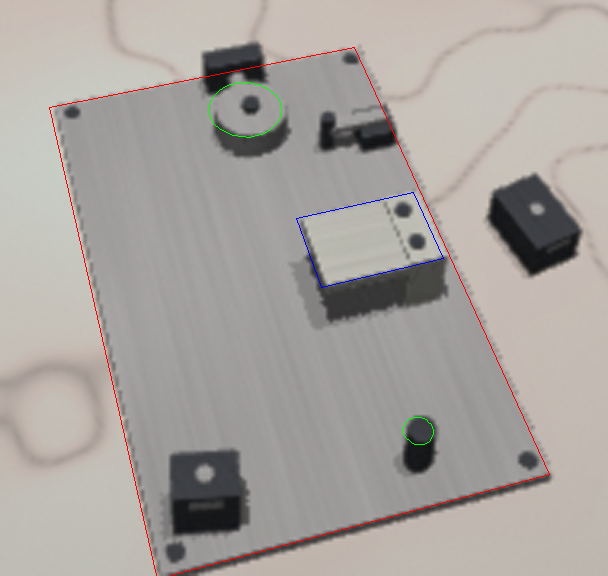

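The overlay agrees with the side view to within about 1 px (1.7 mm), so I average the two. Bar width comes out at 28.9 mm against 30 given. Next: bar end position, IK checks for all poses, then the grasp.

```bash
cat > mv.py <<'E'
from station import env,get_image
import numpy as np
FX=np.array([.5118,-.2219]); FY=-.1782
def w(lx,ly): c,s=np.cos(FY),np.sin(FY); return FX+np.array([c*lx-s*ly,s*lx+c*ly])/1e3
POST=w(0,-119.3)
def yaw(th): return np.pi/2+FY+np.radians(th)     # bar x axis at slant th (deg) to the open side
def d(y): return np.array([np.cos(y),np.sin(y)])
SG=-1
def R(y):                                          # tool x = SG*bar x, z down
    x=SG*np.r_[d(y),0]; z=np.array([0,0,-1.]); return np.c_[x,np.cross(z,x),z]
def P(xy,zg): return np.r_[xy,zg-.002]             # TCP for a grasp point height
def st(): 
    s=env.get_state(); return s["clock"],np.round(s["ee_pos"],4),np.round(s["wrist_force"],1),round(s["width"],4)
E
python3 - <<'E'
from fit import *
import mv
from mv import *
g=cv2.cvtColor(T["pixels"],cv2.COLOR_BGR2GRAY)
k=np.array([.06345,.51705]); # centre line x=k0*y+k1
for off in(-.011,.011):
    ys=np.arange(-.0,.40,.0005); pr=proj(T,np.c_[k[0]*ys+k[1]+off,ys,0*ys+.045])
    v=cv2.remap(g,pr[:,0].astype(np.float32)[None],pr[:,1].astype(np.float32)[None],cv2.INTER_LINEAR)[0].astype(float)
    sel=(ys>.09)&(ys<.15); i=np.argmax(np.gradient(v[sel])); print("notch-end y",ys[sel][i])
    sel=(ys>.30)&(ys<.38); print("plain-end",[(round(a,3),int(b)) for a,b in zip(ys[sel][::4],v[sel][::4])])
for s in(1,-1):
    mv.SG=s
    for n,xy,y in(("cr",(.53,.23),np.pi/2-.0634),("pl",POST+.131*d(yaw(35)),yaw(35)),("g2",POST+.191*d(yaw(35)),yaw(35)),("home",POST+.191*d(yaw(-3)),yaw(-3))):
        q=[env.ik(P(np.array(xy),z),mv.R(y)) for z in(.032,.14)]; print(s,n,[None if a is None else np.round(a,2).tolist() for a in q])
E
```

```text
fixture [ 0.51104267 -0.22145588 -0.17820174] -10.210207535727319
[[-0.5, 1.6], [0.2, 0.5], [0.1, -1.1], [0.1, -0.9], [-0.3, -0.2], [-0.4, 0.0], [3.5, 2.7], [-0.8, -0.7], [-0.3, -0.8]]
notch-end y 0.112
plain-end [(np.float64(0.3), 168), (np.float64(0.302), 167), (np.float64(0.304), 166), (np.float64(0.306), 166), (np.float64(0.308), 166), (np.float64(0.31), 166), (np.float64(0.312), 168), (np.float64(0.314), 169), (np.float64(0.316), 170), (np.float64(0.318), 169), (np.float64(0.32), 169), (np.float64(0.322), 169), (np.float64(0.324), 169), (np.float64(0.326), 169), (np.float64(0.328), 169), (np.float64(0.33), 166), (np.float64(0.332), 166), (np.float64(0.334), 166), (np.float64(0.336), 166), (np.float64(0.338), 165), (np.float64(0.34), 163), (np.float64(0.342), 163), (np.float64(0.344), 163), (np.float64(0.347), 164), (np.float64(0.349), 166), (np.float64(0.351), 161), (np.float64(0.352), 162), (np.float64(0.354), 162), (np.float64(0.356), 162), (np.float64(0.358), 161), (np.float64(0.36), 162), (np.float64(0.362), 161), (np.float64(0.364), 161), (np.float64(0.366), 162), (np.float
[... 1175 characters left out ...]
 163), (np.float64(0.378), 163)]
1 cr [[0.2, 0.68, 1.5, -0.0, 0.96, 0.27], [0.2, 0.54, 1.4, -0.0, 1.21, 0.27]]
1 pl [[-0.71, 0.58, 1.76, -0.0, 0.8, -1.14], [-0.71, 0.4, 1.65, -0.0, 1.09, -1.14]]
1 g2 [[-0.65, 0.53, 1.89, -0.0, 0.73, -1.09], [-0.65, 0.33, 1.77, -0.0, 1.04, -1.09]]
1 home [[-0.49, 0.65, 1.57, -0.0, 0.92, -0.26], [-0.49, 0.5, 1.46, -0.0, 1.18, -0.26]]
-1 cr [[0.2, 0.68, 1.5, -0.0, 0.96, -2.87], [0.2, 0.54, 1.4, -0.0, 1.21, -2.87]]
-1 pl [[-0.71, 0.58, 1.76, -0.0, 0.8, 2.0], [-0.71, 0.4, 1.65, -0.0, 1.09, 2.0]]
-1 g2 [[-0.65, 0.53, 1.89, -0.0, 0.73, 2.06], [-0.65, 0.33, 1.77, -0.0, 1.04, 2.06]]
-1 home [[-0.49, 0.65, 1.57, -0.0, 0.92, 2.88], [-0.49, 0.5, 1.46, -0.0, 1.18, 2.88]]
```

SG=+1 gives comfortable joints everywhere. The bar centre is about (0.532, 0.231), with ends at y 0.111 and 0.350, so 239 mm against 240 given. Now to grasp and lift.

```bash
sed -i 's/^SG=-1/SG=1/' mv.py
python3 - <<'E'
from mv import *
y=np.pi/2-.0634; g=np.array([.5323,.2307])+.012*d(y)
env.grip(.06); env.goto(P(g,.12),R(y)); print(st())
print(env.move_linear(P(g,.042),speed=.12,contact_N=8)); print(st())
env.grip(.02,40); print(st())
env.move_linear(P(g,.13),speed=.12); print(st(),env.get_state()["ft_torque"])
im=get_image("side"); import cv2; cv2.imwrite("pics/s2.png",im["pixels"][60:300,100:400])
E
```

```text
(2.3417, array([0.5327, 0.2436, 0.1184]), array([-0.5,  1.4, -0.4]), 0.0604)
False
(3.1417, array([0.5334, 0.2429, 0.0407]), array([-0.7, -0.4, -0.3]), 0.06)
(3.7, array([0.5334, 0.2427, 0.0403]), array([0.4, 0.2, 2.2]), 0.0297)
(4.5833, array([0.5326, 0.2426, 0.1271]), array([-0.5, -1. , -2.6]), 0.0295) [-0.0793541   0.07149498 -0.04264605]
```

View pics/s2.png

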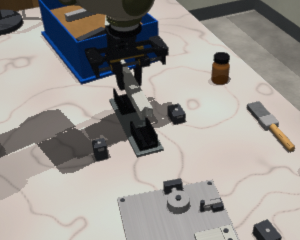

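The bar (width 29.5 mm) is held and clear of the cradle. Next I place it behind the post and slide it on until it makes contact.

```bash
python3 - <<'E'
from mv import *
y=yaw(35); g=POST+(.1313+.015)*d(y)
env.goto(P(g,.13),R(y)); env.move_linear(P(g,.042),speed=.12); env.pause(.2); print(st())
print(env.move_linear(P(g,.028),speed=.02,contact_N=4)); s=env.get_state(); print(st(),s["ft_torque"].round(2))
zt=s["ee_pos"][2]
g2=POST+(.1313-.008)*d(y)
print(env.move_linear(np.r_[g2,zt],speed=.02,contact_N=6)); env.pause(.1); s=env.get_state(); print(st())
e=s["ee_pos"][:2]; f=s["wrist_force"][:2]; n=np.array([-d(y)[1],d(y)[0]])
print("dist from post along",(e-POST)@d(y),"lat",(e-POST)@n,"F along",f@d(y),"lat",f@n)
import cv2
for k in("top","side"):
    im=get_image(k); np.savez(k+"3.npz",**im)
E
python3 - <<'E'
from vis import *
T=dict(np.load("top3.npz"));S=dict(np.load("side3.npz"))
A=cv2.resize(T["pixels"][190:320,270:440],None,fx=2.2,fy=2.2);B=cv2.resize(S["pixels"][225:405,200:390],None,fx=2.2,fy=2.2)
W=np.zeros((max(len(A),len(B)),A.shape[1]+B.shape[1],3),np.uint8);W[:len(A),:A.shape[1]]=A;W[:len(B),A.shape[1]:]=B
cv2.imwrite("pics/p3.png",W);print(W.shape)
E
```

```text
(7.4, array([ 0.4295, -0.2066,  0.0406]), array([ 0.1,  0.1, -4.1]), 0.0296)
True
(7.925, array([ 0.4293, -0.2065,  0.0302]), array([-1.1,  1.3,  6.9]), 0.0297) [0.04 0.26 0.03]
True
(8.3167, array([ 0.4293, -0.2065,  0.0302]), array([-0.7,  0.2,  6.2]), 0.0298)
dist from post along 0.14632356711426084 lat 3.312420193689472e-05 F along 0.5343541544683539 lat 0.5720570771555353
(396, 792, 3)
```

View pics/p3.png

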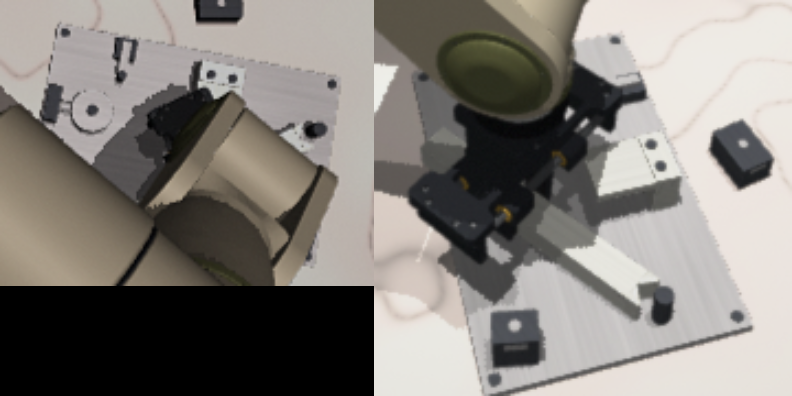

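The bar is down on the plate and aligned with the post, with a gap of about 15 mm. The slide stopped at once on a force transient, so I'll ease the down-force and slide again.

Run:
```python
from mv import *
y=yaw(35); n=np.array([-d(y)[1],d(y)[0]]); zt=.0306
def rep(t):
    s=env.get_state(); e=s["ee_pos"][:2]; f=s["wrist_force"]
    print(t,round(s["clock"],2),"along %.1f lat %.1f z %.1f mm"%((e-POST)@d(y)*1e3,(e-POST)@n*1e3,s["ee_pos"][2]*1e3),"F along %.1f lat %.1f z %.1f"%(f[:2]@d(y),f[:2]@n,f[2]), "Tz %.2f"%s["ft_torque"][2])
env.move_linear(np.r_[POST+.1463*d(y),zt+.0006],speed=.02); env.pause(.2); rep("eased")
for a in (.141,.137):
    env.move_linear(np.r_[POST+a*d(y),zt+.0006],speed=.03); rep(a)
env.pause(.1)
print(env.move_linear(np.r_[POST+.120*d(y),zt+.0006],speed=.02,contact_N=7)); rep("contact"); env.pause(.2); rep("after")
```

```text
eased 8.87 along 146.5 lat 0.1 z 31.0 mm F along 0.9 lat 0.4 z -2.6 Tz 0.01
0.141 9.19 along 140.8 lat 0.0 z 31.2 mm F along -0.2 lat 0.6 z -3.1 Tz 0.00
0.137 9.47 along 136.8 lat -0.0 z 31.2 mm F along -0.1 lat 0.7 z -3.5 Tz 0.01
True
contact 10.01 along 133.0 lat 0.1 z 30.6 mm F along 0.9 lat -2.6 z -2.1 Tz 0.32
after 10.21 along 133.2 lat 0.2 z 30.5 mm F along 1.0 lat -2.2 z -2.1 Tz 0.31
```

The notch touched on one flank: lateral −2.6 N, with a moment consistent with force at the notch. I'll centre it sideways while advancing.

```bash
cat >> mv.py <<'E'
def frame(y): return d(y),np.array([-d(y)[1],d(y)[0]])
def rd(y,c=POST):
    s=env.get_state(); e=s["ee_pos"][:2]-c; f=s["wrist_force"]; u,n=frame(y)
    return np.array([e@u*1e3,e@n*1e3,f[:2]@u,f[:2]@n,f[2],s["ft_torque"][2]]),s["clock"]
E
python3 - <<'E'
from mv import *
y=yaw(35); u,n=frame(y); zc=.0312
a,l=.1330,.0001; f0=.6
for k in range(14):
    (r,t)=rd(y); print(np.round(r,2),round(t,2))
    fa,fl=r[2],r[3]-f0
    if fa>4 and abs(fl)<2: break
    if abs(fl)>1.2: l+=np.clip(.0003*fl,-.0008,.0008)
    if fa<4: a-=.0004
    env.move_linear(np.r_[POST+a*u+l*n,zc],speed=.02); env.pause(.05)
E
```

```text
[133.19   0.15   0.98  -2.16  -2.11   0.31] 10.21
[ 1.3291e+02 -5.3000e-01  2.3100e+00 -1.0700e+00 -2.8900e+00  1.3000e-01] 10.51
[ 1.3272e+02 -1.0100e+00  4.4100e+00  2.1000e-01 -2.0700e+00 -3.0000e-02] 10.81
```

It is seated: 4.4 N axial, with no lateral force or moment. Now I let go, rise, and look.

Run:
```python
from mv import *
import cv2
y=yaw(35); u,n=frame(y)
env.grip(.05); env.pause(.2); print(rd(y)[0].round(2))
p=env.get_state()["ee_pos"][:2]
env.move_linear(np.r_[p,.10],speed=.15); print(st())
im=get_image("side"); np.savez("side4.npz",**im)
im2=get_image("top"); np.savez("top4.npz",**im2)
A=cv2.resize(im["pixels"][225:405,200:390],None,fx=2.2,fy=2.2);B=cv2.resize(im2["pixels"][190:320,270:440],None,fx=2.2,fy=2.2)
W=np.zeros((len(A),A.shape[1]+B.shape[1],3),np.uint8);W[:,:A.shape[1]]=A;W[:len(B),A.shape[1]:]=B
cv2.imwrite("pics/p4.png",W)
```

```text
[ 1.3212e+02 -1.2100e+00  5.3000e-01  2.0000e-01  1.0000e-01  1.0000e-02]
(12.1, array([ 0.4361, -0.2186,  0.0995]), array([-0.3,  0.4, -0. ]), 0.0499)
```

View pics/p4.png

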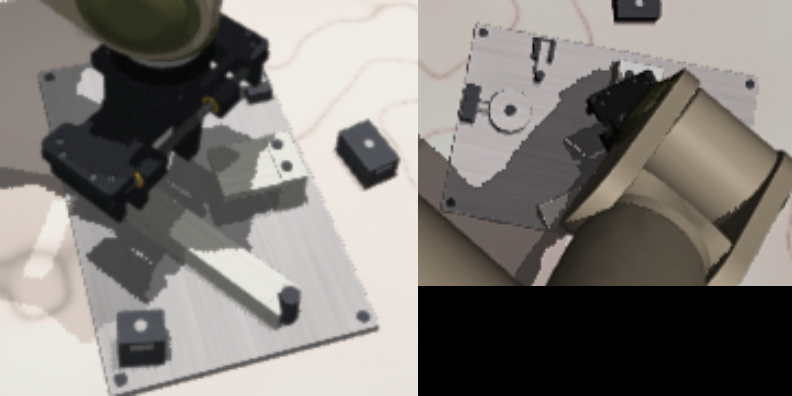

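The picture shows the bar flat on the plate with its notch on the post, slanting off on the open side and clear of the arm. Block_a stands untouched. Next I regrip about 58 mm nearer the plain end and swing under force feedback down to about 17°, before the catch.

```bash
cat >> mv.py <<'E'
_u,_n=frame(yaw(35)); C=POST-.001*_n+.0007*_u
RG=.1327-.0007+.058
def cmd(th,a,l,z=.0306,dth=0):
    u,n=frame(yaw(th)); return np.r_[C+(RG+a)*u+l*n,z],R(yaw(th+dth))
E
python3 - <<'E'
from mv import *
import json
p,Rm=cmd(35,0,0); env.grip(.06)
env.move_linear(np.r_[p[:2],.09],speed=.15); print(env.move_linear(p,speed=.1,contact_N=10)); env.pause(.2)
r0,t=rd(yaw(35),C); print("base",r0.round(2),t)
env.grip(.02,35); env.pause(.1); r,t=rd(yaw(35),C); print("grip",r.round(2),t,st()[3])
a=l=0.; log=[]; th=35.
# bias the axial target to about 4 N, keep lateral neutral
while th>17.5:
    pp,RR=cmd(th,a,l); env.move_linear(pp,RR,speed=.04); env.pause(.03)
    r,t=rd(yaw(th),C); g=r-r0; log.append([th,*r]); print(th,"a %.2f l %.2f"%(a*1e3,l*1e3),"pos",r[:2].round(2),"dF",g[2:5].round(1),"Tz",g[5].round(2),round(t,2))
    if abs(g[2])>20 or abs(g[3])>15: print("stop");break
    a-=np.clip(.00012*(4-g[2]),-.0006,.0006); l-=np.clip(.0012*g[5],-.0005,.0005)*(-1)
    if abs(g[2]-4)<3.0: th-=2.
json.dump(dict(a=a,l=l,th=th,r0=r0.tolist(),log=log),open("sw.json","w"))
E
```

```text
False
base [ 1.8974e+02 -1.4000e-01 -5.0000e-02  3.9000e-01 -2.5000e-01  1.0000e-02] 14.05
grip [ 1.9001e+02 -2.0000e-02  6.0000e-02 -5.2000e-01  3.6000e-01 -1.0000e-02] 14.7083 0.0297
35.0 a 0.00 l 0.00 pos [1.9003e+02 1.0000e-02] dF [-0.1 -0.4  2.6] Tz 0.01 14.99
35.0 a -0.49 l 0.02 pos [1.9003e+02 4.0000e-02] dF [ 4.1 -2.   5.4] Tz 0.01 15.28
33.0 a -0.47 l 0.02 pos [1.9015e+02 8.0000e-02] dF [ 3.9 -0.5  5.6] Tz -0.04 15.62
31.0 a -0.49 l -0.03 pos [190.32   0.2 ] dF [ 4.4 -0.3  6.9] Tz -0.04 15.97
29.0 a -0.44 l -0.07 pos [190.49   0.28] dF [4.9 0.3 8. ] Tz -0.14 16.32
27.0 a -0.33 l -0.24 pos [1.9058e+02 1.7000e-01] dF [4.  0.3 6.6] Tz -0.06 16.68
25.0 a -0.33 l -0.31 pos [1.9063e+02 1.4000e-01] dF [5.  1.  7.9] Tz -0.05 17.02
23.0 a -0.20 l -0.37 pos [1.9065e+02 4.0000e-02] dF [5.1 1.7 6.6] Tz -0.1 17.38
21.0 a -0.07 l -0.49 pos [ 1.9067e+02 -1.3000e-01] dF [3.8 1.1 6.3] Tz -0.19 17.73
19.0 a -0.09 l -0.72 pos [190.56  -0.37] dF [3.9 0.9 6.4] Tz -0.17 18.08
```

The notch stays seated, with 4–5 N axial throughout. I had the sign of the lateral correction reversed, although the effect stayed under 1 N at the notch. I'll fix that, ease the down-force, and go past the catch to 3.5°.

Run:
```python
from mv import *
import json
J=json.load(open("sw.json")); r0=np.array(J["r0"]); a=J["a"]; l=-.0005; th=18.; z=.0310
while th>=3.4:
    pp,RR=cmd(th,a,l,z); env.move_linear(pp,RR,speed=.04); env.pause(.03)
    r,t=rd(yaw(th),C); g=r-r0; print(round(th,2),"a %.2f l %.2f"%(a*1e3,l*1e3),"pos",r[:2].round(2),"dF",g[2:5].round(1),"Tz",g[5].round(2),round(t,2))
    if abs(g[2])>20 or abs(g[3])>15: print("stop");break
    a-=np.clip(.0001*(4-g[2]),-.0004,.0004)
    if th>14: l-=np.clip(.0012*(g[5]+.08),-.0003,.0003)
    last=th; th-=1.45
json.dump(dict(a=a,l=l,th=last,r0=r0.tolist(),z=z),open("sw.json","w"))
```

```text
18.0 a -0.11 l -0.50 pos [190.04  -0.42] dF [ 1.2 -1.  -3. ] Tz -0.02 18.37
16.55 a -0.39 l -0.57 pos [190.02  -0.24] dF [ 3.9 -0.1 -2.4] Tz -0.05 18.68
15.1 a -0.40 l -0.61 pos [189.99  -0.3 ] dF [ 3.9 -1.  -3.2] Tz -0.04 18.98
13.65 a -0.40 l -0.65 pos [189.95  -0.43] dF [ 5.6 -0.4 -2.9] Tz -0.01 19.29
12.2 a -0.24 l -0.65 pos [189.94  -0.23] dF [ 5.4  2.8 -3.3] Tz 0.0 19.59
10.75 a -0.10 l -0.65 pos [189.97  -0.57] dF [ 4.6  1.9 -4.5] Tz -0.1 19.89
9.3 a -0.04 l -0.65 pos [189.96  -0.94] dF [ 4.2 -1.1 -4.1] Tz -0.22 20.19
7.85 a -0.02 l -0.65 pos [189.98  -0.96] dF [ 4.8 -0.5 -3.6] Tz -0.21 20.49
6.4 a 0.05 l -0.65 pos [189.98  -0.81] dF [ 4.2 -0.8 -3.6] Tz -0.18 20.79
4.95 a 0.07 l -0.65 pos [190.    -0.73] dF [ 3.6 -1.3 -3.9] Tz -0.15 21.09
3.5 a 0.03 l -0.65 pos [190.01  -0.7 ] dF [ 4.2 -0.6 -3.3] Tz -0.17 21.39
```

Seating is steady (190.0 mm along, 4 N), and the catch peak of about +2.8 N lateral came at 12°. Now I feel for the pin in fine steps.

Run:
```python
from mv import *
import json
J=json.load(open("sw.json")); r0=np.array(J["r0"]); a=J["a"]; l=J["l"]; th=3.5; z=.0308; base=[]; hit=0
while th>-4:
    th-=.15
    pp,RR=cmd(th,a,l,z); env.move_linear(pp,RR,speed=.01); env.pause(.04)
    r,t=rd(yaw(th),C); g=r-r0; print(round(th,2),"pos",r[:2].round(2),"dF",g[2:5].round(1),"Tz",g[5].round(2),round(t,2))
    b=np.median(base[-8:]) if len(base)>3 else g[3]
    if g[3]-b>2.5:
        hit+=1
        if hit==2 or g[3]-b>5: print("contact: rise",g[3]-b); break
    else: hit=0; base.append(g[3])
    a-=np.clip(.00005*(4-g[2]),-.0001,.0001)
json.dump(dict(a=a,l=l,th=th,r0=r0.tolist(),z=z,b=b),open("sw.json","w"))
```

```text
3.35 pos [190.03  -0.44] dF [ 2.8  2.  -3. ] Tz -0.01 21.68
3.2 pos [190.02  -0.52] dF [ 3.2  2.2 -2.8] Tz -0.01 21.98
3.05 pos [190.03  -0.61] dF [ 4.2  1.1 -3.8] Tz -0.06 22.27
2.9 pos [190.    -0.68] dF [ 4.9  1.4 -3.4] Tz -0.09 22.56
2.75 pos [190.    -0.69] dF [ 3.8  0.7 -3.2] Tz -0.15 22.85
2.6 pos [190.03  -0.67] dF [ 4.8  2.  -3.6] Tz -0.11 23.14
2.45 pos [190.03  -0.73] dF [ 4.5  2.1 -3.5] Tz -0.04 23.43
2.3 pos [190.03  -0.75] dF [ 4.5  1.5 -3.5] Tz -0.12 23.73
2.15 pos [190.02  -0.76] dF [ 3.6  0.6 -3.5] Tz -0.07 24.02
2.0 pos [190.03  -0.75] dF [ 3.9  0.9 -3.3] Tz -0.14 24.31
1.85 pos [190.03  -0.76] dF [ 3.5  0.8 -3.5] Tz -0.08 24.6
1.7 pos [190.01  -0.75] dF [ 3.1  1.  -1.9] Tz -0.15 24.89
1.55 pos [190.01  -0.73] dF [ 3.9  0.4 -3.3] Tz -0.08 25.18
1.4 pos [190.01  -0.74] dF [ 4.2 -0.4 -3.8] Tz -0.08 25.48
1.25 pos [190.01  -0.75] dF [ 5.1 -0.4 -3.1] Tz -0.09 25.77
1.1 pos [190.03  -0.77] dF [ 4.7  0.3 -3.2] Tz -0.05 26.06
0.95 pos [190.03  -0.77] dF [ 4.7 -0.5 -3.4] Tz -0.1 26.35
0.8 pos [190.07  -0.79] dF [ 5.  -2.5 -3.2] Tz -0.1 26.64
0.65 pos [190.04  -0.82] dF [ 2.9 -1.5 -3.1] Tz -0.1 26.93
0.5 pos [190.06  -0.79] dF [ 3.2 -1.6 -2.7] Tz -0.16 27.23
0.35 pos [190.05  -0.74] dF [ 3.3 -1.4 -2.9] Tz -0.07 27.52
0.2 pos [190.04  -0.74] dF [ 3.5 -1.7 -4.2] Tz -0.09 27.81
0.05 pos [190.05  -0.69] dF [ 4.9 -1.6 -2.5] Tz -0.12 28.1
-0.1 pos [190.09  -0.25] dF [ 3.6  1.5 -1. ] Tz 0.02 28.39
-0.25 pos [1.9006e+02 1.9000e-01] dF [2.3 4.  0.4] Tz 0.26 28.68
contact: rise 5.629072529696487
```

Pin felt at about −0.1°: the bar stopped while the command went on, lateral force rose 5.6 N, and the moment rose with it. Before that, the roller was already pulling the bar home at about −1.6 N. Pause, let go, rise and look.

Run:
```python
from mv import *
import cv2,json
r0=np.array(json.load(open("sw.json"))["r0"])
env.pause(.7); print((rd(yaw(-.25),C)[0]-r0)[2:].round(2))
env.grip(.05); env.pause(.2); print((rd(yaw(-.25),C)[0]-r0)[2:].round(2),st())
p=env.get_state()["ee_pos"]
env.move_linear(np.r_[p[:2],.14],speed=.12)
env.goto_joints([.987,.381,1.297,0,1.464,-.215]); print(st())
T=get_image("top");S=get_image("side"); np.savez("top5.npz",**T);np.savez("side5.npz",**S)
A=cv2.resize(T["pixels"][180:320,265:435],None,fx=2.35,fy=2.35,interpolation=cv2.INTER_CUBIC);B=cv2.resize(S["pixels"][225:405,200:385],None,fx=2.1,fy=2.1,interpolation=cv2.INTER_CUBIC)
W=np.zeros((max(len(A),len(B)),A.shape[1]+B.shape[1],3),np.uint8);W[:len(A),:A.shape[1]]=A;W[:len(B),A.shape[1]:]=B
cv2.imwrite("pics/p5.png",W)
# blocks moved? compare with the first pictures, outside the bar zones
for n,g,bx in(("top",T,[(185,178,212,200),(208,268,228,290),(356,180,384,204),(394,283,420,310)]),):
    o=np.load(n+"0.npz")["pixels"]
    for x0,y0,x1,y1 in bx: print([np.round(np.array([np.mean(q) for q in np.nonzero(i[y0:y1,x0:x1].max(2)<70)]),2).tolist() for i in(o,g["pixels"])])
```

```text
[3.53 4.96 0.8  0.2 ]
[ 0.22  0.3   0.98 -0.01] (30.0667, array([ 0.5265, -0.1516,  0.0308]), array([-0.6,  0.3,  0.7]), 0.0502)
(33.775, array([0.1988, 0.5129, 0.2555]), array([0.9, 0.6, 0.4]), 0.05)
[[10.25, 13.78], [10.2, 13.81]]
[[10.88, 10.2], [10.93, 10.22]]
[[12.44, 12.58], [12.47, 12.61]]
[[13.11, 10.63], [13.09, 10.68]]
```

View pics/p5.png

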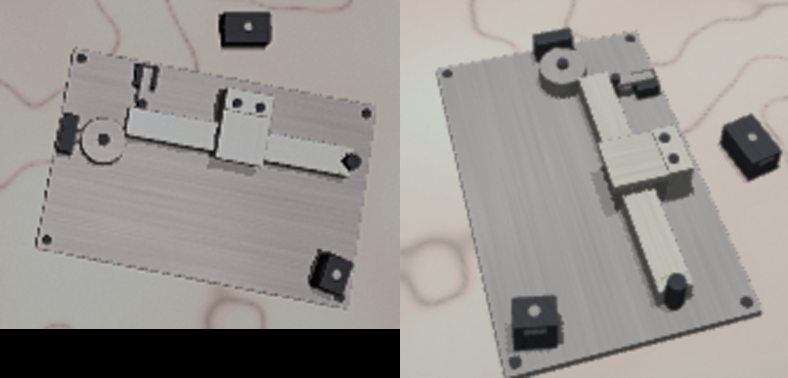

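The picture shows the notch on the post, the bar under the arm, its far side on the pin, and the roller pressed back behind the rear corner. The blocks are unmoved (shift of 0.05 px or less). Handing in.

```bash
python3 -c "
from station import env
env.close_job(); print(env.get_state()['clock'])"
```

```text
the job is handed in; nothing more can be done
the job is handed in; nothing more can be done
```

The bar is home on the stop pin, with its notch on the post and the spring catch behind its rear corner. The job is handed in.

- **Laying it down:** I lifted the bar from the cradle and laid it flat at about 35° on the open side. I seated the notch on the post at 4.4 N axial with no lateral force or moment, then let go.
- **Swing:** I gripped it again 58 mm nearer the plain end and swung it under the arm and past the catch. About 4 N of axial force held the notch on the post throughout.
- **Pin:** I felt the pin as a 5.6 N rise in lateral force, with the bar stopping and a matching moment. I paused 0.7 s (lateral force steady at about 5 N), then let go and retreated.

**Last checks:** The final pictures from both cameras show the bar seated, under the arm and touching the pin, with the roller on its rear corner. The four blocks moved no more than 0.05 px in the top view. The clock read about 34 s at the last look, with the robot clear of everything.

**What went wrong or disagreed:**
- The top and side cameras differed by about 1 px (1.7 mm) on the fixture, so I averaged them.
- The first slide to the post stopped at once on a force transient.
- The first touch on the post was on one flank of the notch, and I centred it by force.
- For part of the swing my small lateral correction had the wrong sign. The error at the notch stayed under about 1 N and the notch stayed seated.

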